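# Lock the card terminal into its security stand with the T-wrench

## Robot

A 7-joint arm with a two-finger parallel gripper is mounted at the origin on a cart in front of the work surface, level with it; the furniture and walls round the work are solid. World frame = base frame: x ahead of the robot, y to its left, z up, the work surface at z = 0. Lengths are in mm, angles in rad, forces in N, time in s.
With the tool pointing down it reaches from about 425 to 1025 mm from the base axis. Payload 9.4 kg.
Tool frame: the origin (TCP) lies on the centre line of the jaws, within the pads' length; the fingertips stand 17 mm ahead of it and the grasp point (between the pads) lies 2 mm behind it (bot.tcp_to_tips is the distance from the TCP to the fingertips, in mm); z points along the fingers, y is the line along which they close (so a half turn about z gives the same grasp; the last joint's range is limited). The gripper opens to 93 mm and grips with 3 to 60 N. Pads are 15 mm wide; open, the fingers measure 128 mm over their backs; the gripper's body (75 mm by 188 mm) begins 65 mm behind the grasp point.
Start: joints at [-1.21, 0.599, -0.003, 1.599, 0.002, 0.943, -0.08], TCP at [307.366, 656.62, 235.618] pointing down, gripper open.
Joint ranges: [-2.57, 2.57], [-0.35, 1.97], [-1.29, 1.29], [0.11, 2.56], [-1.05, 4.19], [0.11, 1.86], [-2.63, 2.63]. Speed limits (rad/s): [2.22, 2.22, 3.01, 3.01, 3.14, 3.14, 3.14].

## Interface

Orientations are given as a unit quaternion [w, x, y, z].
In Python, from workcell import bot gives the robot as it stands.
- The arm moves only by the shell command python3 -m pendant 'ROWS' [OPENING] [FORCE]. ROWS is text: rows parted by semicolons, each of 4 numbers parted by spaces: the shift along the tool's x, y, z in mm, then the turn about the tool's z in degrees. In form: x y z roll; .... A call has exactly 8 rows; each row shifts and turns the commanded pose from where the row before left it, along the tool's axes as they then stand; what a row does not reach is not made up. A row lasts 1/8 s, in which the tool goes at most 62.5 mm and 10.7 degrees, less where a joint would pass 70% of its speed; a pose out of reach is approached as far as the arm can. A call is refused whole if a number of a shift passes 62.5 or a number of a turn 10.7, either way. A call with a gripper value outside its range is refused whole. OPENING is the gripper's target within -1 to 1 (fully open at 1, half-way at 0, shut at -1), set as the call begins (- or left out, the last holds). The fingers move at their own pace and stop on an object; FORCE is the grip in N (left out, the last holds). Time passes only in rows, so rows that do not move let the fingers close, or fill a call up. It gives the time, the measured TCP pose, the force, the opening and the grip force at its end, in the units of the state.
- bot.observe(): the state, without advancing time (a new reading comes with each control period).
- bot.snapshot(name): name is "side" or "top" or "wrist"; returns (picture, depth): 400x640x3 uint8, red, green, blue; 400x640 float32, mm along the optical axis (not along the pixel's ray), 0 where there is no reading.
- bot.calibration(name): a dict with "camera_matrix" (3x3 intrinsics, pixels), "R" (3x3) and "t" (3): a world point X has camera coordinates R X + t. Camera axes: x right, y down, z forward; pixel columns grow to the right and rows downward; lengths in mm; the calibration is good to about 2 mm. A picture is of the moment at which its call begins: read the wrist's pose just before it. calibration takes no time and is no camera call; for the wrist camera it gives the pose at the moment of the call.
- bot.job_done(): hands the job in; it is judged then, once.
The state is a dict: "time": time; "q": joint angles; "qd": joint speeds; "joint_efforts": joint torques, N m; "position": TCP position; "ee_rot": TCP orientation; "ft_force": force on the tool from outside, world axes, zero at the start; "moment": the same for the moment, N m; "finger_gap": finger opening in mm; "grasp_force": force on a finger pad.
Only numpy, scipy, OpenCV 4.12 (cv2) and the standard library are available. Lean on these libraries where they do the work, as an engineer would, in place of code of your own. Each camera call takes 0.05 s, during which the arm holds its last target. There are 200 camera calls.

## Task

Lock the card terminal into its sloped security stand: take the T-handle socket wrench out of the wooden block, fit it down over the square bolt head at the bottom of the stand's well, and turn the bolt clockwise until the sliding jaw clamps the terminal snugly, stopping as soon as it goes firm so the case is not crushed. Move the jaw only by the bolt, not with the fingers, then stand the wrench back in its block, and leave the terminal in its cradle and the things around undisturbed.

Things in the scene. Friction and masses are not known exactly. Their poses are not given: they have to be found in the camera images.
- stand: fixed grey sheet-steel stand, 206 mm wide (y), 166 mm deep (x); its face slopes 28 degrees, low edge toward its own -x: outward normal (-0.469, 0, 0.883) in its own frame. Origin: centre of the underside, z up. An aluminium gear housing (66 x 56 mm, 16 mm proud of the face) sits on the -y half of the face, the terminal's cradle on the +y half
- well_mouth (a point): centre of the mouth of the round well in the gear housing, in the plane of the housing's top. The well is 37 mm in diameter with a 3 mm chamfer at the mouth, 56 mm deep, its axis along the face's normal
- bolt_seat (a point): point on the well's axis at its bottom, 56 mm below the mouth: the foot of the bolt's square head, where the wrench's origin lies when the socket is fully on. Turning the bolt clockwise, seen looking down into the well, closes the jaw by 5 mm per radian; 1.3 to 2.6 rad are needed before the terminal is gripped
- bolt_top (a point): centre of the top of the bolt's square head, 14 mm above bolt_seat, 42 mm below the mouth. The head is 18 mm square (25 mm across corners), its top 5 mm bevelled on all four sides. Which way its corners point differs from start to start and is not given: it must be felt for. A socket that does not match stops here, 14 mm short of fully on
- jaw: aluminium jaw bar, 110 mm up the slope, 12 mm thick, 24 mm high, rubber pad on its +y face; slides along the stand's y, toward +y to close. Origin: foot of the pad's face. The bolt runs at 0.15 to 0.2 N m; once the terminal is gripped the torque climbs 0.5 N m per radian and the jaw's force 100 N per radian. It locks itself: up to 30 N stays when the wrench is off, more springs back to 30
- terminal: black card-payment terminal, 150 x 74 x 22 mm, 0.35 kg, with screen and keys, lying loose on the sloped face between the jaw (-y side) and a fixed cheek (+y side), its lower end at a lip. Origin: centre of its underside; x along its length (up the slope), z out of the face
- wrench: T-handle socket wrench, 0.16 kg, socket down in the wooden block. Origin: centre of the socket's open mouth; z along the shaft toward the handle. Socket 34 mm outside; square hole 20 mm wide (6 degrees of play on the bolt either way), 20 mm deep, sides along its x and y; shaft 12 mm thick. Handle: flat-sided black bar 100 (x) x 16 (y) x 24 mm, centre 132 mm from the origin
- tool_block: fixed wooden block, 76 x 76 mm, 60 mm high, with one upright round hole, 40 mm in diameter and 50 mm deep, with a 3 mm chamfer. Origin: centre of the underside
- block_floor (a point): centre of the floor of the block's hole, 10 mm above the block's underside: where the wrench's origin stands when it is put away (within 12 mm, leaning less than 0.25 rad)
- candle_red: boxed white pillar candle with red flowers, 60 x 60 x 66 mm, origin at the centre of its underside; bystander
- candle_blue: boxed white pillar candle with blue flowers, 56 x 56 x 66 mm, origin at the centre of its underside; bystander
- doll: turned wooden doll, 35 mm thick, 112 mm tall, origin at the centre of its underside; bystander
- sachet: flat pale sachet, 66 x 98 x 9 mm, origin at the centre of its underside; bystander

How it is judged:
By the outcome, as a careful person would: the job done as asked, in the order asked, and still so for the second after the job is handed in, with the robot touching nothing.
It also fails if it takes over 72 s, if anything falls off the work surface, if the arm or the gripper's body presses on something with over 40 N, if the wrist force passes 120 N, or if a joint passes its speed limit or range.

## Working session

There is one attempt and no reset: what is moved stays moved. The work goes in short steps, Python scripts to look and compute and a shell command to move; the robot and the scene stay as the last step left them, time stands still between calls to the robot, and variables do not carry over. Pictures are saved under pics/ and viewed, at most 10 in all, crops included, and the job is handed in when it is done.

```bash
mkdir -p pics; ls; python3 - <<'E'
from workcell import bot
import cv2,numpy as np
s=bot.observe();print(s)
for n in("top","side"):
    p,d=bot.snapshot(n);cv2.imwrite(f"pics/{n}0.png",p[:,:,::-1]);np.savez(f"pics/{n}0.npz",p=p,d=d)
    c=bot.calibration(n);print(n,c)
E
```

```text
pics
{'time': 0.0, 'q': array([-1.2096849 ,  0.60009933, -0.00253056,  1.60010782,  0.0018113 ,
        0.94290372, -0.07979802]), 'qd': array([-9.14865891e-04, -1.37834080e-03,  7.06006422e-04, -1.73628255e-03,
        2.34042652e-04,  9.11040976e-05,  2.28922085e-04]), 'joint_efforts': array([-1.82253330e-03, -7.65085316e+01,  1.49700601e+00, -2.52348876e+01,
       -5.22951235e-02,  1.67940406e-02,  1.29022987e-04]), 'position': array([307.20168066, 656.19893757, 234.78664788]), 'ee_rot': array([-8.76822408e-05,  2.17133882e-01,  9.76141538e-01, -7.53108901e-04]), 'ft_force': array([0.29008167, 0.2849749 , 0.82030241]), 'moment': array([-0.03213278, -0.03228328, -0.04554252]), 'grasp_force': 0.0, 'finger_gap': 92.92187283359881}
top {'camera_matrix': array([[475.91035815,   0.        , 320.60857314],
       [  0.        , 475.91035815, 207.21403844],
       [  0.        ,   0.        ,   1.        ]]), 'R': array([[-8.31068421e-03, -9.99965157e-01, -7.85317091e-04],
       [-9.84623499e-01,  8.32021615e-03, -1.74491661e-01],
       [ 1.74492115e-01, -6.76903430e-04, -9.84658338e-01]]), 't': array([ 169.24693754,  544.085956  , 1021.67049267])}
side {'camera_matrix': array([[504.34713056,   0.        , 321.00299207],
       [  0.        , 504.34713056, 201.5185583 ],
       [  0.        ,   0.        ,   1.        ]]), 'R': array([[ 0.9096487 , -0.41510696,  0.0150152 ],
       [-0.19792949, -0.4649485 , -0.8629292 ],
       [ 0.36518921,  0.78199048, -0.50510171]]), 't': array([-419.42444504,  269.87248062, 1136.52089327])}
```

View pics/top0.png

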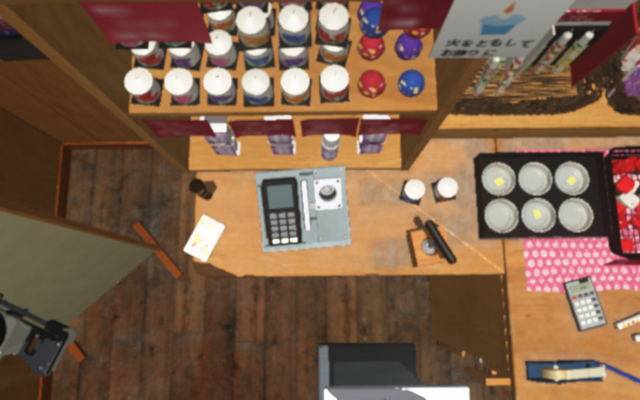

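View pics/side0.png

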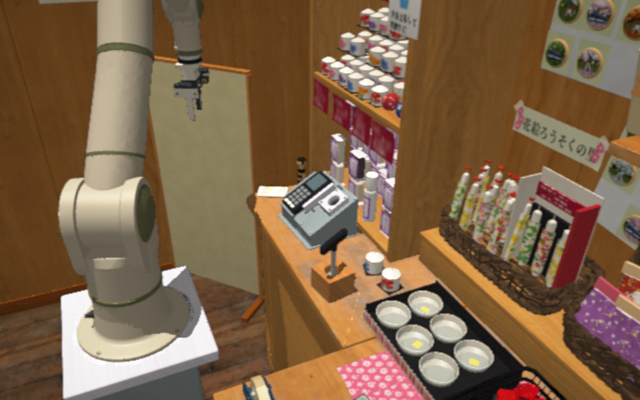

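The top view shows the stand at about px (303,208), its well at (328,192), the block at (430,245), and the wrench's handle running from (418,220) to (454,262). Next I measure the positions from depth.

```bash
cat > h.py <<'E'
from workcell import bot
import numpy as np,cv2
from scipy.spatial.transform import Rotation as Ro
def cloud(d,c):
    K=c["camera_matrix"];v,u=np.mgrid[:d.shape[0],:d.shape[1]]
    X=np.stack([(u-K[0,2])/K[0,0]*d,(v-K[1,2])/K[1,1]*d,d],-1)
    return (X-c["t"])@c["R"]
def tool():
    s=bot.observe();q=s["ee_rot"];return s,Ro.from_quat([q[1],q[2],q[3],q[0]]).as_matrix()
E
python3 - <<'E'
from h import *
np.set_printoptions(precision=1,suppress=True)
f=np.load("pics/top0.npz");p,d=f["p"],f["d"];W=cloud(d,bot.calibration("top"));np.save("pics/topW.npy",W)
for u,v in[(328,192),(316,180),(340,180),(316,206),(258,172),(346,168),(263,250),(350,246),(285,190),(408,235),(410,265),(420,222),(436,242),(450,258),(415,190),(445,188),(205,238),(200,188)]:
    print((u,v),W[v,u],p[v,u])
# handle
m=(W[...,2]>125)&(W[...,2]<175)&(W[...,1]<-120)&(W[...,1]>-330)&(W[...,0]<700)&(W[...,0]>350)
P=W[m];print(len(P),P.min(0),P.max(0),np.median(P,0));r=cv2.minAreaRect(P[:,:2].astype(np.float32));print(r)
big=cv2.resize(p[150:290,180:480,::-1],None,fx=2.66,fy=2.66,interpolation=cv2.INTER_CUBIC);cv2.imwrite("pics/topc.png",big)
# stand plane
m=(W[...,2]>20)&(W[...,2]<130)&(W[...,1]<200)&(W[...,1]>-70)&(W[...,0]<760)&(W[...,0]>400)
P=W[m];print(P.min(0),P.max(0));print(cv2.minAreaRect(P[:,:2].astype(np.float32)))
E
```

```text
(328, 192) [579.1 147.8  53.4] [178 176 170]
(316, 180) [590.4 174.  123.6] [212 212 217]
(340, 180) [594.2 122.6 105.7] [216 221 223]
(316, 206) [538.9 174.5 100.4] [233 232 234]
(258, 172) [639.6 312.6   2.9] [161 148 134]
(346, 168) [642.9 104.5  21.1] [159 117  76]
(263, 250) [454.4 298.4   2.6] [183 181 173]
(350, 246) [462.1  97.4   1.2] [211 160 110]
(285, 190) [569.4 239.2 123.5] [108 123 123]
(408, 235) [483.1 -32.3  30.9] [91 62 38]
(410, 265) [417.  -38.8   5.2] [193 143  96]
(420, 222) [517.1 -67.5  -1. ] [85 63 46]
(436, 242) [455.3 -67.2 144.2] [42 34 28]
(450, 258) [422.2 -90.8 154.5] [76 72 69]
(415, 190) [582.7 -48.6  50.4] [250 248 242]
(445, 188) [ 586.9 -116.7   49.6] [251 249 244]
(205, 238) [482.7 432.    7.6] [253 253 251]
(200, 188) [579.  422.2 106.6] [41 32 23]Traceback (most recent call last):
  File "<stdin>", line 8, in <module>
    return umr_minimum(a, axis, None, out, keepdims, initial, where)
ValueError: zero-size array to reduction operation minimum which has no identity
```

```bash
python3 - <<'E'
from h import *
np.set_printoptions(precision=2,suppress=True)
f=np.load("pics/top0.npz");p,d=f["p"],f["d"];W=np.load("pics/topW.npy");x,y,z=W[...,0],W[...,1],W[...,2]
def box(a,b):return np.all((W>a)&(W<b),-1)
P=W[box((380,-150,115),(540,0,175))];print(len(P),np.percentile(P,[2,50,98],axis=0));print(cv2.minAreaRect(P[:,:2].astype(np.float32)),(P.max(0)+P.min(0))/2)
B=W[box((390,-110,50),(520,20,68))];print("block",len(B),np.median(B,0),cv2.minAreaRect(B[:,:2].astype(np.float32)))
m=box((420,70,15),(690,330,150));P=W[m];print("stand",cv2.minAreaRect(P[:,:2].astype(np.float32)))
# plane of bare face: lower right & fit
for nm,a,b in(("face -y low",(480,105,20),(530,160,140)),("term",(480,220,20),(620,270,160)),("hous",(540,105,20),(625,170,170))):
    P=W[box(a,b)];
    for _ in range(6):
        c=np.median(P,0) if _==0 else P.mean(0);n=np.linalg.svd(P-P.mean(0),full_matrices=False)[2][2];n*=np.sign(n[2]);e=(P-P.mean(0))@n;P=P[abs(e)<max(1.5,1.5*e.std())]
    print(nm,len(P),n,P.mean(0),e.std())
big=cv2.resize(p[150:290,180:480,::-1],None,fx=2.66,fy=2.66,interpolation=cv2.INTER_CUBIC);cv2.imwrite("pics/topc.png",big)
E
```

```text
469 [[414.27 -99.64 131.49]
 [454.04 -73.22 152.75]
 [496.83 -48.7  157.31]]
((455.9216003417969, -74.98593139648438), (98.96947479248047, 16.96883773803711), 29.229562759399414) [455.45 -74.92 139.08]
block 714 [449.11 -59.3   60.17] ((455.84173583984375, -75.54096221923828), (76.24490356445312, 77.3834228515625), 10.069480895996094)
stand ((572.0354614257812, 199.28866577148438), (235.7601318359375, 259.8750915527344), 0.3703787326812744)
face -y low 359 [-0.47 -0.03  0.88] [504.61 133.97  59.23] 0.8344709714842307
term 768 [-0.46 -0.04  0.89] [536.54 245.03 106.63] 0.8313741600407949
hous 522 [-0.26 -0.22  0.94] [590.25 138.   110.05] 4.088256903554985
```

View pics/topc.png

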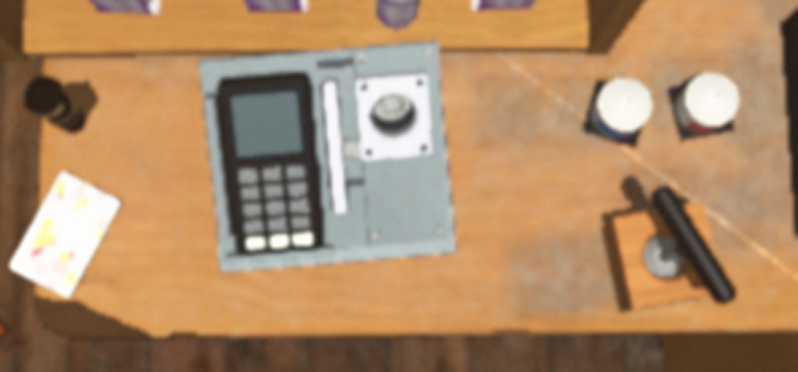

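The crop shows the housing at about (395,116), the well rim at (393,112), the jaw bar at (333,145) and the wrench upright in the block. The tool can only stay vertical, so the plan is:
1. Pitch the wrench in the grip, using the block's hole.
2. Insert it along the well's axis.
3. Turn it with a loose fork centred on the handle.

Next I fit the stand.

```bash
python3 - <<'E'
from h import *
from scipy.optimize import least_squares
np.set_printoptions(precision=2,suppress=True)
f=np.load("pics/top0.npz");p,d=f["p"],f["d"];W=np.load("pics/topW.npy")
def box(a,b):return np.all((W>a)&(W<b),-1)
A=W[box((480,105,20),(530,160,140))];T=W[box((480,220,20),(620,270,160))]
def n(psi):return np.array([-.4695*np.cos(psi),-.4695*np.sin(psi),.8829])
r=least_squares(lambda v:np.r_[A@n(v[0])-v[1],T@n(v[0])-v[2]],[.06,0,20],loss="soft_l1");print(r.x)
psi,dA,dT=r.x
c=bot.calibration("top");K=c["camera_matrix"];C=-c["R"].T@c["t"];print("cam",C)
def ray(u,v,nn,dd):
    r=c["R"].T@np.linalg.inv(K)@np.array([u,v,1.]);return C+r*((dd-C@nn)/(r@nn))
crop=lambda x,y:(x/2.66+180-.3,y/2.66+150-.3)
N=n(psi)
print("housing corners",*[ray(*crop(*q),N,dA+16) for q in((357,78),(428,72),(435,155),(360,160))])
print("rim", ray(*crop(393,112),N,dA+16))
print("outline hull", *[ray(*crop(*q),np.array([0,0,1.]),0) for q in((222,270),(455,250))])
for nm in("wrist",):
    w=bot.calibration(nm);s,R=tool();print(w["camera_matrix"]);Rc=w["R"].T;print("cam axes in tool",R.T@Rc,"pos in tool",R.T@(-Rc@w["t"]-s["position"]));print(R)
E
```

```text
[ -18.76 -189.17 -167.44]
cam [ 358.85  165.41 1101.07]
housing corners [592.01 178.32 125.84] [596.47 122.1  125.55] [535.44 116.07  92.94] [531.7  176.72  93.82]
rim [567.34 149.93 111.43]
outline hull [451.81 298.33   0.  ] [467.53  95.49   0.  ]
[[286.87   0.   319.92]
 [  0.   286.87 199.55]
 [  0.     0.     1.  ]]
cam axes in tool [[ 0.   -0.96 -0.28]
 [ 1.    0.   -0.  ]
 [ 0.   -0.28  0.96]] pos in tool [  79.38   -0.21 -148.36]
[[-0.91  0.42 -0.  ]
 [ 0.42  0.91 -0.  ]
 [-0.   -0.   -1.  ]]
```

```bash
cat >> h.py <<'E'
def plan(points,start=None):
    """points: list of (x,y,z,yaw_deg of tool x,nrows); prints tool-frame rows"""
    s,R=tool();p=s["position"] if start is None else np.array(start[:3],float)
    yaw=np.degrees(np.arctan2(R[1,0],R[0,0])) if start is None else start[3]
    print("from",p.round(1),round(yaw,1))
    for x,y,z,w,k in points:
        dw=(w-yaw+180)%360-180;D=(np.array([x,y,z])-p)/k;out=[]
        for i in range(k):
            a=np.radians(yaw+dw*i/k);X=np.array([np.cos(a),np.sin(a),0]);Y=np.array([np.sin(a),-np.cos(a),0])
            out.append(f"{D@X:.1f} {D@Y:.1f} {-D[2]:.1f} {-dw/k:.2f}")
        print("; ".join(out));p=np.array([x,y,z],float);yaw=w
E
python3 - <<'E'
from h import *
plan([(440,370,210,185,7),(528,146,183,185,6)])
E
```

```text
from [307.2 656.2 234.9] 154.9
-34.5 -29.0 3.6 -4.30; -32.2 -31.5 3.6 -4.30; -29.8 -33.8 3.6 -4.30; -27.2 -36.0 3.6 -4.30; -24.4 -37.9 3.6 -4.30; -21.5 -39.6 3.6 -4.30; -18.5 -41.1 3.6 -4.30
-11.4 -38.5 4.5 0.00; -11.4 -38.5 4.5 0.00; -11.4 -38.5 4.5 0.00; -11.4 -38.5 4.5 0.00; -11.4 -38.5 4.5 0.00; -11.4 -38.5 4.5 0.00
```

```bash
python3 -m pendant '-34 -29 3.6 -4.3; -32 -31 3.6 -4.3; -30 -34 3.6 -4.3; -27 -36 3.6 -4.3; -24 -38 3.6 -4.3; -21.5 -39.5 3.6 -4.3; -18.5 -41 3.6 -4.3; -11 -38 4.5 0' && python3 -m pendant '-11 -38 4.5 0; -11 -38 4.5 0; -11 -38 4.5 0; -11 -38 4.5 0; -12 -38 4.5 0; 0 0 0 0; 0 0 0 0; 0 0 0 0' && python3 - <<'E'
from h import *
s,R=tool();print(s["position"],R[:,0],s["time"])
c=bot.calibration("wrist");p,d=bot.snapshot("wrist");np.savez("pics/w1.npz",p=p,d=d,**c)
C=-c["R"].T@c["t"];print("cam",C)
q=c["camera_matrix"]@(c["R"]@np.array([565.5,149,110.5])+c["t"]);q=q[:2]/q[2];print(q)
u,v=q.astype(int);a=p[max(0,v-60):v+60,u-80:u+80,::-1]
cv2.imwrite("pics/w1.png",cv2.resize(a,None,fx=5,fy=5,interpolation=cv2.INTER_CUBIC))
E
```

```text
time: 1.1
position: [454.2, 332.4, 205.6]
ee_rot: [-0.0, -0.044, 0.999, -0.0]
ft_force: [1.3, -0.2, 0.2]
finger_gap: 93.3
grasp_force: 0.0
time: 2.1
position: [525.6, 151.2, 183.5]
ee_rot: [0.0, -0.045, 0.999, 0.0]
ft_force: [-0.0, -0.4, 0.0]
finger_gap: 93.1
grasp_force: 0.0
[525.56471559 151.16303031 183.51172689] [-9.96004717e-01 -8.93006318e-02 -3.41031605e-05] 2.1
cam [446.45806404 143.98559938 331.85729604]
[313.26303871 259.73585617]
```

View pics/w1.png

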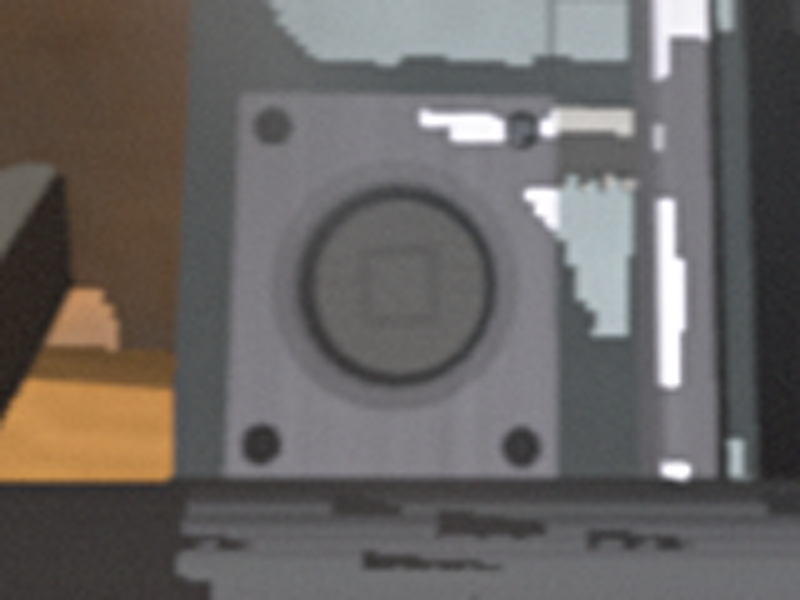

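The picture shows the housing face-on, the well rim centred near crop (398,284), and a faint square in the well at (400,284), apparently aligned with the housing. I'll enhance it and check the depth.

```bash
python3 - <<'E'
from h import *
np.set_printoptions(precision=1,suppress=True,linewidth=200)
f=np.load("pics/w1.npz");p,d=f["p"],f["d"];W=cloud(d,f)
c=f
psi=.085;n=np.array([-.4695*np.cos(psi),-.4695*np.sin(psi),.8829])
u0,v0=313,256
P=np.concatenate([W[v0-37:v0-27,u0-28:u0+28].reshape(-1,3),W[v0-28:v0+34,u0-31:u0-25].reshape(-1,3),W[v0-20:v0+34,u0+25:u0+30].reshape(-1,3)])
h=P@n;print("housing top along n",np.median(h),h.std())
print((W[v0-24:v0+25:4,u0-24:u0+25:4]@n-np.median(h)))
# rim centre by ray onto housing plane
K=c["camera_matrix"];C=-c["R"].T@c["t"]
def ray(u,v,dd):
    r=c["R"].T@np.linalg.inv(K)@np.array([u,v,1.]);return C+r*((dd-C@n)/(r@n))
D=np.median(h)
off=lambda x,y:(313-80+(x-2)/5,259-60+(y-2)/5)
for q in((240,95),(556,95),(225,475),(560,475),(398,284)):print(q,ray(*off(*q),D))
print("bolt top",ray(*off(400,284),D-42))
g=cv2.cvtColor(p,cv2.COLOR_RGB2GRAY)[230:284,285:341].astype(float);g=np.clip((g-60)/(115-60),0,1)*255
cv2.imwrite("pics/w1e.png",cv2.resize(g.astype(np.uint8),None,fx=10,fy=10,interpolation=cv2.INTER_CUBIC))
E
```

```text
housing top along n -174.29272833276696 16.282741722657732
[[   0.2   -0.1    0.7    0.2   -1.3   -1.6   -0.2   -1.5    0.3    0.1    0.7   -1.3    0. ]
 [  -0.6    0.1   -0.1   -1.8  -11.3  -14.1  -11.9  -17.9  252.7   -0.5   -0.2    0.1   -0.4]
 [   0.3   -0.8   -6.6  -30.5  -55.7  -56.   -57.3  -56.9  -44.9   -9.4   -0.2    0.1    1. ]
 [   0.4   -4.   -34.2  -56.2  -56.5  -55.8  -56.7  -55.8  -55.9  -54.3   -4.1   -0.8   -0.3]
 [  -1.8  -17.5  -58.4  -56.2  -45.5  252.7  -45.3  -44.8  -55.4  -56.7  -28.    -0.9    0.2]
 [  -3.   -27.5  -57.   -56.2  -43.6  -42.   -41.7  -42.9  -56.7  -57.1  -59.    -2.     0.9]
 [  -2.6  -33.5  -55.5  -57.2  -44.   -43.   -42.9  -43.1  -55.9  -57.9 -113.1   -2.6   -0.8]
 [  -1.2  -27.7  -55.9  -54.7  -44.4  252.7  -43.7  -41.5  -55.   -57.   -53.7   -2.9   -0.8]
 [  -2.   -16.1  -94.3  -55.4  -46.4  -45.6  -45.6  -46.1  -54.4  -57.   -27.4   -1.4   -0.5]
 [  -0.3   -2.6  -29.1  -55.1  -57.1  -56.   -55.1  -56.3  -56.8  -51.5   -2.3    0.    -0.7]
 [  -0.9   -1.2   -2.5  -26.8  -78.5  -56.3  -56.8  -56.   -37.8   -3.2   -1.2   -0.2    0. ]
 [  -0.3   -0.4    0.4   -2.7   -5.2  -14.4  -15.5   -4.9   -1.4   -0.5   -0.1    0.     1.2]
 [   1.     0.5    0.4    0.    -0.6    0.    -1.1   -0.3    0.4   -0.9   -0.9    0.1  252.7]]
(240, 95) [536.6 117.1  92.2]
(556, 95) [531.6 173.   92. ]
(225, 475) [593.4 121.5 122.5]
(560, 475) [588.4 177.7 122.4]
(398, 284) [563.  147.8 107.6]
bolt top [582.3 148.8  70.3]
```

View pics/w1e.png

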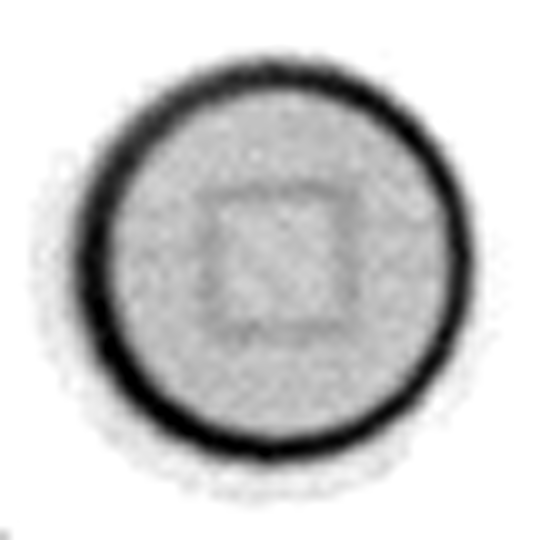

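```bash
python3 - <<'E'
from h import *
f=np.load("pics/w1.npz");p,d=f["p"],f["d"];W=cloud(d,f)
psi=.085;n=np.array([-.4695*np.cos(psi),-.4695*np.sin(psi),.8829]);ey=np.array([-np.sin(psi),np.cos(psi),0]);ex=np.cross(ey,n)
V=W[235:280,292:335].reshape(-1,3);h=V@n+174.3
for t in(-52,-49):
    P=V[(h>t)&(h<-38)];q=np.c_[P@ex,P@ey].astype(np.float32);q-=np.median(q,0)
    q=q[np.abs(q).max(1)<14];print(len(q),cv2.minAreaRect(q))
    # best-fit angle: minimise mean over robust extents
    best=min((sum(np.subtract(*np.percentile(q@np.array([np.cos(a+k),np.sin(a+k)]),[97,3])) for k in(0,np.pi/2)),np.degrees(a)) for a in np.radians(np.arange(-45,45,1)));print(best)
# jaw/terminal gap
print(plan([(456,-75,230,209.2,8),(456,-75,142,209.2,3)]))
E
```

```text
312 ((-0.07094001770019531, -0.18648719787597656), (27.669984817504883, 27.08313751220703), 0.5157425999641418)
(np.float64(33.55754501342774), np.float64(0.0))
307 ((0.008405685424804688, -0.3343801498413086), (26.395978927612305, 27.1934757232666), 89.0223159790039)
(np.float64(33.48835845947265), np.float64(0.0))
from [525.6 151.1 183.5] -174.9
11.2 -27.4 -5.8 -3.01; 12.6 -26.7 -5.8 -3.01; 14.0 -26.1 -5.8 -3.01; 15.3 -25.3 -5.8 -3.01; 16.7 -24.4 -5.8 -3.01; 17.9 -23.5 -5.8 -3.01; 19.1 -22.6 -5.8 -3.01; 20.3 -21.5 -5.8 -3.01
0.0 0.0 29.3 -0.00; 0.0 0.0 29.3 -0.00; 0.0 0.0 29.3 -0.00
None
```

```bash
python3 -m pendant '11.2 -27.4 -5.8 -3; 12.6 -26.7 -5.8 -3; 14 -26.1 -5.8 -3; 15.3 -25.3 -5.8 -3; 16.7 -24.4 -5.8 -3; 17.9 -23.5 -5.8 -3; 19.1 -22.6 -5.8 -3; 20.3 -21.5 -5.8 -3' && python3 -m pendant '0 0 0 0;0 0 0 0;0 0 0 0;0 0 0 0;0 0 0 0;0 0 0 0;0 0 0 0;0 0 0 0' && python3 - <<'E'
from h import *
np.set_printoptions(precision=1,suppress=True)
c=bot.calibration("wrist");p,d=bot.snapshot("wrist");W=cloud(d,c)
m=np.all((W>(380,-150,120))&(W<(540,0,175)),-1);P=W[m];r=cv2.minAreaRect(P[:,:2].astype(np.float32));print(len(P),r,np.median(P,0))
m=np.all((W>(390,-130,52))&(W<(520,-20,68)),-1);P=W[m];print(cv2.minAreaRect(P[:,:2].astype(np.float32)),np.median(P,0))
plan([(456,-75,140,209.2,4)])
E
```

```text
time: 3.15
position: [455.6, -76.1, 230.2]
ee_rot: [0.0, -0.252, 0.968, -0.0]
ft_force: [1.2, -0.5, -0.3]
finger_gap: 92.8
grasp_force: 0.0
time: 4.15
position: [455.8, -76.1, 229.8]
ee_rot: [0.0, -0.25, 0.968, -0.0]
ft_force: [-0.1, -0.8, -0.1]
finger_gap: 93.0
grasp_force: 0.0
2069 ((454.6427307128906, -78.62428283691406), (98.18609619140625, 16.523645401000977), 29.62983512878418) [450.7 -81.2 152.3]
((455.68145751953125, -78.42803955078125), (76.48397064208984, 76.1618423461914), 9.960376739501953) [453.  -79.4  59.2]
from [455.8 -76.1 229.8] -151.0
-0.2 0.2 22.5 -0.05; -0.2 0.2 22.5 -0.05; -0.2 0.2 22.5 -0.05; -0.2 0.2 22.5 -0.05
```

```bash
python3 -m pendant '0 0 22 0;0 0 22 0;0 0 23 0;0 0 23 0;0 0 0 0;0 0 0 0;0 0 0 0;0 0 0 0' && python3 -m pendant '0 0 0 0;0 0 0 0;0 0 0 0;0 0 0 0;0 0 0 0;0 0 0 0;0 0 0 0;0 0 0 0' -1 20 && python3 - <<'E'
from h import *
s,R=tool();print(s["position"],s["moment"],s["finger_gap"],s["grasp_force"])
E
```

```text
time: 5.2
position: [456.2, -76.2, 140.5]
ee_rot: [0.001, -0.25, 0.968, -0.0]
ft_force: [0.2, 0.1, 0.5]
finger_gap: 93.1
grasp_force: 0.0
time: 6.2
position: [455.8, -76.1, 139.8]
ee_rot: [0.0, -0.251, 0.968, -0.0]
ft_force: [-0.1, -0.7, 0.6]
finger_gap: 17.8
grasp_force: 0.1
[455.81330159 -76.08218371 139.83864565] [ 0.03927229 -0.00740784 -0.07797286] 17.809244558160717 0.09534069802612066
```

```bash
python3 -m pendant '0 0 -13 0;0 0 -13 0;0 0 -12 0;6 0 -0.5 0;6 0 -0.5 0;6 0 0 0;8 0 0 0;7 0 0 0' - 15 && python3 -m pendant '6 0 1 0;6 0 1 0;6 0 1.5 0;6 0 1.5 0;4 0 1.5 0;0 0 0 0;0 0 0 0;0 0 0 0' && python3 - <<'E'
from h import *
s,R=tool();print(s["position"],s["moment"],s["finger_gap"],s["grasp_force"])
p,d=bot.snapshot("side");c=bot.calibration("side");np.savez("pics/s2.npz",p=p,d=d)
q=c["camera_matrix"]@(c["R"]@(s["position"]-[0,0,50])+c["t"]);u,v=(q[:2]/q[2]).astype(int);print(u,v)
cv2.imwrite("pics/s2.png",cv2.resize(p[v-60:v+50,u-70:u+70,::-1],None,fx=5,fy=5,interpolation=cv2.INTER_CUBIC))
E
```

```text
time: 7.2
position: [426.3, -92.4, 178.6]
ee_rot: [-0.0, -0.25, 0.968, 0.0]
ft_force: [2.3, -0.1, -3.0]
finger_gap: 16.2
grasp_force: 15.0
time: 8.2
position: [402.3, -105.6, 172.3]
ee_rot: [-0.0, -0.251, 0.968, 0.0]
ft_force: [0.4, -1.7, -0.8]
finger_gap: 15.8
grasp_force: 15.0
[ 402.30714045 -105.61497024  172.297993  ] [-0.27937655 -0.22099641 -0.08537722] 15.757853985658294 14.997959733009338
317 260
```

View pics/s2.png

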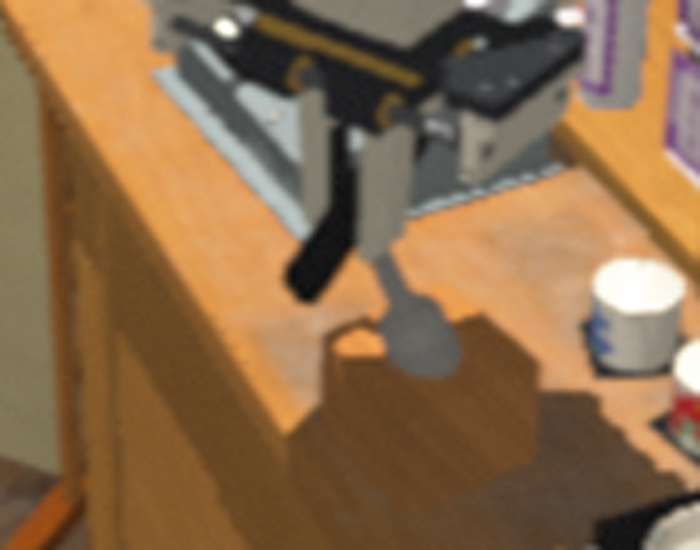

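The wrench is now tilted in the grip, with its socket (420,335) at the mouth of the block's hole. I lift it and measure its pitch from the handle in the wrist view.

```bash
python3 -m pendant '0 0 0 0;2 0 -5 0;3 0 -10 0;0 0 -20 0;0 0 -30 0;0 0 -20 0;0 0 0 0;0 0 0 0' - 40 && cat >> h.py <<'E'
def handle(show=None):
    s,R=tool();c=bot.calibration("wrist");p,d=bot.snapshot("wrist");W=cloud(d,c)
    T=(W-s["position"])@R
    m=(np.abs(T[...,1])<7)&(np.abs(T[...,0])<60)&(T[...,2]>-48)&(T[...,2]<40)&(d>0)&(p.max(-1)<90)
    P=T[m];return s,R,p,d,T,P
E
python3 - <<'E'
from h import *
np.set_printoptions(precision=1,suppress=True)
s,R,p,d,T,P=handle();print(s["position"],len(P))
for a in range(-60,60,10):
    q=P[(P[:,0]>=a)&(P[:,0]<a+10)]
    if len(q)>5:print(a,len(q),np.median(q,0))
cv2.imwrite("pics/w3.png",p[:,:,::-1]);np.savez("pics/w3.npz",p=p,d=d,T=T)
E
```

```text
time: 9.25
position: [397.5, -108.1, 257.0]
ee_rot: [-0.0, -0.25, 0.968, 0.0]
ft_force: [0.4, 0.3, -0.8]
finger_gap: 15.8
grasp_force: 40.0
[ 397.5 -108.1  257. ] 3846
-40 521 [-34.2  -0.2 -29.1]
-30 332 [-27.3   0.  -25.9]
-20 57 [-10.7  -1.3 -17. ]
-10 562 [ -5.1   0.3 -14.9]
0 547 [  4.9  -0.3 -10. ]
10 541 [15.   0.3 -5.2]
20 512 [25.   0.3 -0.3]
30 475 [35.   0.2  4.5]
40 295 [43.2  0.2  8.7]
```

View pics/w3.png

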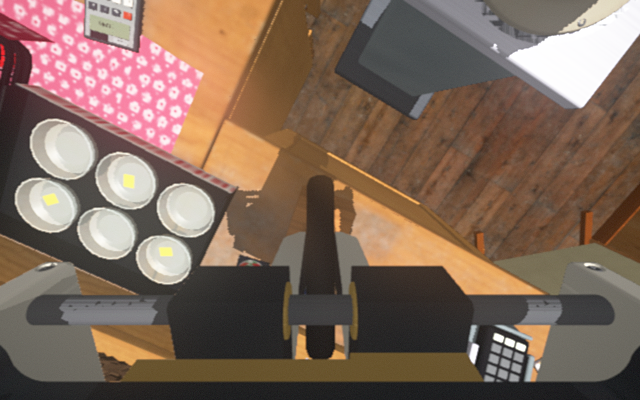

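```bash
python3 - <<'E'
from h import *
np.set_printoptions(precision=1,suppress=True)
f=np.load("pics/w3.npz");T=f["T"];p=f["p"]
m=(np.abs(T[...,1])<5)&(np.abs(T[...,0])<70)&(T[...,2]>-48)&(T[...,2]<40)&(p.max(-1)<90)
P=T[m];e=P[:,2]-(-12.4+.4886*P[:,0]);Q=P[abs(e)<2.5]
A=np.polyfit(Q[:,0],Q[:,2],1);print(A,np.degrees(np.arctan(A[0])))
l=Q@[.899,0,.438];print(np.percentile(l,[0,.5,1,99,99.5,100]))
r=P[P[:,0]>40];print(r[np.argsort(r[:,0])][-15::3])
psi=.085;n=np.array([-.4695*np.cos(psi),-.4695*np.sin(psi),.8829]);M=np.array([563.3,148,108.3])
H=M+155*n;print(H)
plan([(H[0],H[1],H[2]-2,184.9,8)])
E
```

```text
[  0.5 -12.9] 25.86213867054811
[-49.5 -48.9 -48.3  45.6  46.1  46.8]
[[46.2 -2.6 11.6]
 [46.3 -1.5 11.5]
 [46.4  2.5 11. ]
 [46.4  1.9 10.8]
 [46.5 -1.5 13.3]]
[490.8 141.8 245.1]
from [ 397.4 -108.1  256.7] -151.0
-25.4 21.7 1.7 3.01; -24.2 23.0 1.7 3.01; -22.9 24.2 1.7 3.01; -21.6 25.4 1.7 3.01; -20.3 26.5 1.7 3.01; -18.9 27.5 1.7 3.01; -17.4 28.5 1.7 3.01; -15.9 29.3 1.7 3.01
```

```bash
python3 -m pendant '-25.4 21.7 1.7 3; -24.2 23 1.7 3; -22.9 24.2 1.7 3; -21.6 25.4 1.7 3; -20.3 26.5 1.7 3; -18.9 27.5 1.7 3; -17.4 28.5 1.7 3; -15.9 29.3 1.7 3' && python3 -m pendant '0 0 0 0;0 0 0 0;0 0 0 0;0 0 0 0;0 0 0 0;0 0 0 0;0 0 0 0;0 0 0 0' && python3 - <<'E'
from h import *
np.set_printoptions(precision=1,suppress=True)
s,R=tool();print(s["position"],R[:,0],s["moment"],s["ft_force"])
psi=.085;n=np.array([-.4695*np.cos(psi),-.4695*np.sin(psi),.8829]);M=np.array([563.3,148,108.3])
H=M+155*n;print("err",s["position"]-(H+[-.5,0,-1]))
for nm in("side","top"):
    p,d=bot.snapshot(nm);c=bot.calibration(nm);np.savez(f"pics/{nm}4.npz",p=p,d=d)
    W=cloud(d,c);ey=np.array([-np.sin(psi),np.cos(psi),0]);ex=np.cross(ey,n)
    L=np.stack([(W-M)@ex,(W-M)@ey,(W-M)@n],-1)   # stand frame at mouth
    m=(np.abs(L[...,0])<30)&(np.abs(L[...,1])<30)&(L[...,2]>10)&(L[...,2]<140)
    for h in range(10,140,10):
        q=L[m&(L[...,2]>h)&(L[...,2]<h+10)]
        if len(q)>3:print(nm,h,len(q),q[:,:2].min(0),q[:,:2].max(0))
c=bot.calibration("side");f=np.load("pics/side4.npz");p=f["p"]
q=c["camera_matrix"]@(c["R"]@M+c["t"]);u,v=(q[:2]/q[2]).astype(int)
cv2.imwrite("pics/s4.png",cv2.resize(p[v-80:v+40,u-80:u+60,::-1],None,fx=5,fy=5,interpolation=cv2.INTER_CUBIC))
E
```

```text
time: 10.3
position: [491.0, 143.0, 242.4]
ee_rot: [-0.001, -0.043, 0.999, -0.0]
ft_force: [0.7, -0.7, -2.4]
finger_gap: 15.8
grasp_force: 40.0
time: 11.3
position: [491.3, 142.1, 243.8]
ee_rot: [0.0, -0.044, 0.999, 0.0]
ft_force: [-0.2, -0.5, -1.5]
finger_gap: 15.9
grasp_force: 40.0
[491.3 142.1 243.8] [-1.  -0.1 -0. ] [0.  0.1 0. ] [-0.2 -0.5 -1.5]
err [ 1.   0.3 -0.4]
side 20 20 [-17.1 -16.9] [14.2 -3.6]
side 30 36 [-18.  -18.4] [14.7  0. ]
side 40 35 [-17.6 -18.6] [14.3  0.4]
side 50 60 [-17.6 -19. ] [15.7  8.6]
side 60 29 [-13.7 -15.3] [8.2 4. ]
side 70 13 [-5.4 -9. ] [5.6 1. ]
side 80 14 [-5.1 -7.3] [6.2 0.8]
side 90 13 [-5.2 -6.1] [6.6 7.5]
side 100 14 [-3.7 -6.8] [5.8 1.8]
side 110 10 [-4.1 -7.1] [7.2 0.4]
side 120 15 [-3.5 -8.7] [ 7.6 -0.5]
side 130 4 [ -5.3 -12.2] [ 2.2 -8.6]
```

View pics/s4.png

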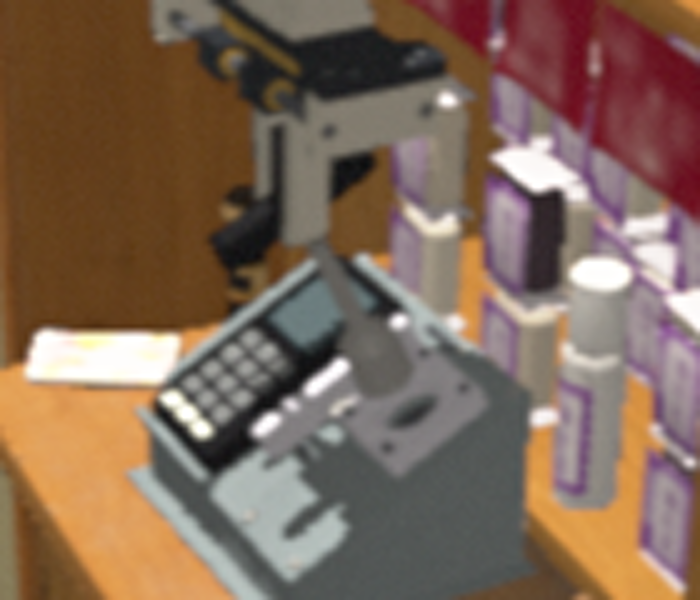

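The socket hangs just above the mouth, within about 2 mm of the axis. I insert along the axis.

```bash
python3 -m pendant '-1 0.7 -0.5 0;-3.3 0 6.2 0;-3.3 0 6.2 0;-3.3 0 6.2 0;-3.3 0 6.2 0;0 0 0 0;0 0 0 0;0 0 0 0' - 25 && python3 -m pendant '-2.35 0 4.4 0;-2.35 0 4.4 0;-2.35 0 4.4 0;-2.35 0 4.4 0;0 0 0 0;0 0 0 0;0 0 0 0;0 0 0 0'; python3 - <<'E'
from h import *
np.set_printoptions(precision=2,suppress=True)
s,R=tool();psi=.085;n=np.array([-.4695*np.cos(psi),-.4695*np.sin(psi),.8829]);M=np.array([563.3,148,108.3])
ey=np.array([-np.sin(psi),np.cos(psi),0]);ex=np.cross(ey,n);d=s["position"]+[.5,0,1]-M;print("handle in mouth frame",d@ex,d@ey,d@n,"tip",d@n-132,s["ft_force"],s["moment"])
E
```

```text
time: 12.4
position: [505.3, 144.0, 219.6]
ee_rot: [0.0, -0.044, 0.999, 0.0]
ft_force: [-0.1, -0.5, -1.8]
finger_gap: 15.5
grasp_force: 25.0
time: 13.4
position: [514.7, 144.8, 202.0]
ee_rot: [0.0, -0.044, 0.999, 0.0]
ft_force: [-0.6, -0.5, -2.3]
finger_gap: 15.9
grasp_force: 25.0
handle in mouth frame 1.9029701600024622 0.9127096918106027 106.22305156040326 tip -25.776948439596737 [-0.65 -0.51 -2.32] [-0.06 -0.1  -0.02]
```

```bash
cat >> h.py <<'E'
def mf():
    s,R=tool();psi=.085;n=np.array([-.4695*np.cos(psi),-.4695*np.sin(psi),.8829]);M=np.array([563.3,148,108.3])
    ey=np.array([-np.sin(psi),np.cos(psi),0]);ex=np.cross(ey,n);d=s["position"]+[.5,0,1]-M
    # moment about well axis, taken at TCP
    print("t",s["time"],"H",np.round([d@ex,d@ey],1),"tip",round(d@n-132,1),"F",np.round([s["ft_force"]@k for k in(ex,ey,n)],1),"Mn",round(s["moment"]@n,3),"M",s["moment"].round(2),"yaw",round(np.degrees(np.arctan2(R[1,0],R[0,0]))%360,1),"gap",round(s["finger_gap"],1),"q7",s["q"][6].round(2))
E
python3 -m pendant '-2.35 0 4.4 0;-2.35 0 4.4 0;-2.35 0 4.4 0;-1.4 0 2.65 0;0 0 0 0;0 0 0 0;0 0 0 0;0 0 0 0'>/dev/null; python3 -c "from h import *;mf()";  python3 -m pendant '-1.4 0 2.65 0;-1.4 0 2.65 0;0 0 0 0;0 0 0 0;0 0 0 0;0 0 0 0;0 0 0 0;0 0 0 0'>/dev/null; python3 -c "from h import *;mf()"
```

```text
t 14.4 H [1.9 0.9] tip -43.8 F [ 0.3 -1.4 -1.1] Mn 0.004 M [-0.12 -0.19 -0.07] yaw 185.0 gap 15.7 q7 1.08
t 15.4 H [2.  0.9] tip -49.9 F [ 1.5 -3.6 -3.4] Mn 0.281 M [-0.74 -0.91 -0.12] yaw 185.0 gap 15.7 q7 1.08
```

```bash
python3 -m pendant '0 -0.5 0 0;0 -0.4 0 0;0 0 0 0;-1.4 0 2.65 0;0 0 0 0;-1.4 0 2.65 0;0 0 0 0;0 0 0 0' - 10 >/dev/null; python3 -c "from h import *;mf()"
```

```text
t 16.4 H [ 1.6 -0. ] tip -55.9 F [-0.7 -0.4 -0.1] Mn 0.026 M [-0.2   0.16 -0.07] yaw 185.0 gap 15.9 q7 1.08
```

The tip is 55.9 mm below the mouth, so the socket is fully seated. Before turning, I measure the jaw–terminal gap, then open to a loose fork and start turning clockwise (positive roll).

```bash
cat >> h.py <<'E'
def jaw(tag=None):
    psi=.085;n=np.array([-.4695*np.cos(psi),-.4695*np.sin(psi),.8829]);M=np.array([563.3,148,108.3])
    ey=np.array([-np.sin(psi),np.cos(psi),0]);ex=np.cross(ey,n)
    c=bot.calibration("top");p,d=bot.snapshot("top");K=c["camera_matrix"]
    # rectified view of the plane of terminal's top (6 mm above the housing top): 4 px/mm
    g=np.mgrid[-70:60:.5,-10:140:.25];X=M+g[0][...,None]*ex+g[1][...,None]*ey+6*n
    q=(X@c["R"].T+c["t"])@K.T;q=(q[...,:2]/q[...,2:]).astype(np.float32)
    r=cv2.remap(p,q[...,0],q[...,1],cv2.INTER_LINEAR)
    if tag:cv2.imwrite(f"pics/{tag}.png",r[:,:,::-1])
    return r
E
python3 -c "
from h import *
r=jaw('j0')
b=r.max(-1).astype(float)
for a in(-60,-50,-40,-30):
    l=b[int((a+70)*2):int((a+75)*2)].mean(0);print(a,l[::8].astype(int))
"
python3 -m pendant '0 0 0 0;0 0 0 0;0 0 0 6;0 0 0 6;0 0 0 6;0 0 0 6;0 0 0 6;0 0 0 6' -0.46 60 >/dev/null; python3 -c "from h import *;mf()"
python3 -m pendant '0 0 0 6;0 0 0 6;0 0 0 6;0 0 0 6;0 0 0 0;0 0 0 0;0 0 0 0;0 0 0 0' >/dev/null; python3 -c "from h import *;mf();jaw('j1')"
```

```text
-60 [113  67  46  42  43  43  43  45  65 112 159 174 176 175 174 173 173 172
 171 170 168 169 173 175 174 171 158 150 189 230 246 247 239 208 164 163
 171 150  98  53  44  45  52  70  95 112 114 115 116 109  95  70  62  76
  95 106 111 116 115 103  84  67  70  90 102 107 108 107 105  94  75  59
  50  48  49]
-50 [125 108  95  84  72  58  49  46  54  71  88  95  97  96  94  92  90  91
  93  91  81  72  70  74  85 101 112 129 185 237 247 248 238 183 140 145
 154 128  80  48  43  46  58  89 125 142 145 145 141 136 133 129 122 124
 136 147 149 150 149 138 110  83  88 117 139 144 144 144 141 123  89  61
  51  50  50]
-40 [166 153 129 108 102 100  99  99  99  88  78  77  77  76  76  76  76  76
  76  77  77  75  76  90 139 180 173 145 133 143 153 156 156 155 159 166
 164 152 136 124 120 114  94  71  63  67  71  72  73  72  74  72  74  73
  73  74  75  76  74  71  66  69  90 122 143 151 148 146 144 130  97  67
  52  49  51]
-30 [125 145 160 154 131 110 102 101 101 101 100  97  89  77  67  64  65  65
  64  64  64  65  66  68  77  83  75  69  76  83  88  86  81  70  62  63
  63  60  52  49  49  52  59  67  74  75  77  76  76  75  78  90 105 107
  94  79  73  72  70  65  57  54  59  69  78  84  88  89  86  79  65  54
  50  48  51]
t 17.45 H [2.7 0.4] tip -55.9 F [1.4 1.4 1.7] Mn 0.197 M [ 0.31 -0.33  0.37] yaw 148.9 gap 25.0 q7 0.6
t 18.45 H [ 2.2 -0.1] tip -55.9 F [ 4.5 -0.7 -1.1] Mn 0.215 M [ 0.03 -1.07  0.21] yaw 125.0 gap 25.5 q7 0.28
```

```bash
cat >> h.py <<'E'
def gap():
    b=jaw().max(-1).astype(float)
    for a in(-62,-56,-50):
        l=b[int((a+70)*2):int((a+74)*2)].mean(0);print(a,"y42..76:",l[208:344:4].astype(int))
E
python3 -c "from h import *;gap()"
python3 -m pendant '0 0 0 6;0 0 0 6;0 0 0 6;0 0 0 6;0 0 0 6;0 0 0 0;0 0 0 0;0 0 0 0' >/dev/null; python3 -c "from h import *;mf();gap()"
```

```text
-62 y42..76: [123 139 150 158 162 168 186 205 221 236 243 245 247 246 243 236 224 197
 172 163 155 150 146 126 100  77  57  46  44  44  45  47  54  63]
-56 y42..76: [158 158 158 157 155 165 181 200 222 239 243 247 247 246 241 234 210 182
 165 154 148 146 137 113  90  68  48  45  42  43  45  47  50  59]
-50 y42..76: [116 115 114 117 123 149 176 204 232 240 245 247 247 245 240 226 197 170
 151 134 134 135 118  99  78  57  47  43  42  44  46  50  56  72]
t 19.55 H [ 1.1 -0.1] tip -55.7 F [ 0.1 -2.1  0.8] Mn 0.418 M [-0.31  0.18  0.32] yaw 95.1 gap 25.6 q7 -0.11
-62 y42..76: [172 173 173 173 172 170 166 162 170 180 200 224 237 242 246 246 245 240
 233 203 173 144 117  97  79  64  51  44  43  43  45  47  54  62]
-56 y42..76: [160 160 160 159 157 154 149 152 164 180 206 229 235 241 241 242 237 231
 212 185 155 122  95  76  60  51  43  42  43  44  44  47  51  59]
-50 y42..76: [ 90  88  87  83  80  75  71  75  80  90 104 110 115 113 108 103  94  86
  79  69  62  54  49  45  42  39  39  40  42  44  46  50  56  72]
```

```bash
cat >> h.py <<'E'
def edge():
    b=jaw().max(-1).astype(float);o=[]
    for a in(-64,-60,-56):
        l=b[int((a+70)*2):int((a+74)*2)].mean(0);y=np.arange(-10,140,.25);k=(y>48)&(y<75);l=l[k];y=y[k]
        i=l.argmax();f=lambda t:round(float(np.interp(-t,-l[i:i+60],y[i:i+60])),2);j=int(np.argmax(l<60));o.append((f(205),y[j]))
    print("jaw edge, terminal edge",o)
E
python3 -m pendant '0 0 0 0;0 0 0 0;0 0 0 0;0 0 0 2;0 0 0 2;0 0 0 2;0 0 0 0;0 0 0 0' >/dev/null; python3 -c "from h import *;mf();edge()"
python3 -m pendant '0 0 0 2;0 0 0 2;0 0 0 2;0 0 0 2;0 0 0 0;0 0 0 0;0 0 0 0;0 0 0 0' >/dev/null; python3 -c "from h import *;mf();edge()"
```

```text
t 20.6 H [1.7 0.1] tip -55.8 F [-2.7 -2.2  4.6] Mn 0.482 M [-0.21  1.03  0.48] yaw 89.0 gap 25.7 q7 -0.19
jaw edge, terminal edge [(61.25, np.float64(66.75)), (61.3, np.float64(66.5)), (61.8, np.float64(66.25))]
t 21.65 H [1.5 0.1] tip -55.8 F [-3.9 -1.1  5.8] Mn 0.454 M [0.03 1.29 0.59] yaw 80.9 gap 26.1 q7 -0.29
jaw edge, terminal edge [(62.6, np.float64(66.5)), (62.62, np.float64(66.25)), (62.27, np.float64(66.25))]
```

```bash
python3 -m pendant '0 0 0 0;0 0 0 5;0 0 0 5;0 0 0 5;0 0 0 0;0 0 0 0;0 0 0 0;0 0 0 0' -0.38 >/dev/null; python3 -c "from h import *;mf();edge()"
python3 -m pendant '0 0 0 3;0 0 0 3;0 0 0 3;0 0 0 0;0 0 0 0;0 0 0 0;0 0 0 0;0 0 0 0'  >/dev/null; python3 -c "from h import *;mf();edge()"
```

```text
t 22.7 H [ 1.3 -0.4] tip -55.6 F [-3.3 -2.4  6.9] Mn 0.658 M [-0.37  1.4   0.62] yaw 66.0 gap 29.6 q7 -0.49
jaw edge, terminal edge [(48.25, np.float64(48.25)), (48.25, np.float64(48.25)), (48.25, np.float64(48.25))]
t 23.75 H [0.5 0.1] tip -55.2 F [-4.1 -1.3 11.2] Mn 0.622 M [0.09 2.12 0.85] yaw 57.0 gap 29.6 q7 -0.6
jaw edge, terminal edge [(48.75, np.float64(48.25)), (48.5, np.float64(48.25)), (48.25, np.float64(48.25))]
```

```bash
cat >> h.py <<'E'
psi=.085;n=np.array([-.4695*np.cos(psi),-.4695*np.sin(psi),.8829]);M=np.array([563.3,148,108.3]);ey=np.array([-np.sin(psi),np.cos(psi),0]);ex=np.cross(ey,n)
def st(nm):
    c=bot.calibration(nm);p,d=bot.snapshot(nm);W=cloud(d,c)-M
    L=np.stack([W@ex,W@ey,W@n],-1);L[d<=0]=1e4;return p,L
def torque():
    s,R=tool();F=s["ft_force"];Lz=.24;m=s["moment"]-np.array([Lz*F[1],-Lz*F[0],0]);return m,m@n
E
python3 - <<'E'
from h import *
np.set_printoptions(precision=2,suppress=True,linewidth=160)
print(torque(),bot.observe()["ft_force"])
p,L=st("wrist");np.savez("pics/w5.npz",p=p,L=L)
# handle angle in mouth frame
m=(np.hypot(L[...,0],L[...,1])<60)&(abs(L[...,2]-76)<16)&(p.max(-1)<75);P=L[m];print("handle pts",len(P),cv2.minAreaRect(P[:,:2].astype(np.float32)))
# jaw and terminal: height map profile
for nm in("wrist","side"):
    if nm=="side":p,L=st("side");np.savez("pics/s5.npz",p=p,L=L)
    for a in(-60,-40,-20,0,20,40):
        m=(L[...,0]>a)&(L[...,0]<a+20)&(abs(L[...,2])<14)&(L[...,1]>30)&(L[...,1]<90)
        q=L[m];
        if len(q)<30:continue
        print(nm,a,[(int(y),round(float(np.median(q[(q[:,1]>=y)&(q[:,1]<y+3),2])),1)) for y in range(36,84,3) if ((q[:,1]>=y)&(q[:,1]<y+3)).sum()>2])
E
```

```text
(array([ 0.5 , -0.1 ,  0.86]), np.float64(0.5327336400470111)) [-9.08 -1.8   7.51]
handle pts 4866 ((10.292253494262695, 16.801658630371094), (64.3589096069336, 53.30679702758789), 41.21675491333008)
wrist -60 [(69, 5.1), (72, 5.3), (75, 6.9), (78, 6.9), (81, 6.7)]
wrist -40 [(36, -8.2), (39, -8.3), (42, -8.2), (45, -8.2), (48, -8.2), (51, 7.6), (54, 7.7), (57, 7.8), (60, 5.6), (63, 2.0), (66, 4.2), (69, 5.2), (72, 5.4), (75, 6.3), (78, 6.0), (81, 6.0)]
wrist -20 [(36, -10.1), (39, -9.6), (42, -10.2), (45, -9.6), (48, -10.6), (51, 7.4), (54, 7.7), (57, 7.8), (60, 5.8), (63, 2.6), (66, 4.4), (69, 5.2), (72, 6.1), (75, 6.2), (78, 6.0), (81, 6.1)]
wrist 0 [(51, 7.3), (54, 7.8), (57, 7.7), (60, 5.6), (63, 2.8), (66, 4.5), (69, 5.3), (72, 5.9), (75, 6.1), (78, 6.2), (81, 6.1)]
wrist 20 [(51, 6.9), (54, 7.2), (57, 7.2), (60, 4.7), (63, 1.8), (66, 4.3), (69, 5.0), (72, 5.6), (75, 5.7), (78, 5.7), (81, 5.6)]
wrist 40 [(63, -5.1), (66, -2.3), (69, -0.4), (72, -0.9), (75, -0.9), (78, -0.6), (81, -0.5)]
side -60 [(48, -1.1), (51, 1.5), (54, -0.2), (57, 9.7), (60, 7.0), (63, 10.0), (66, 6.1), (69, 7.3), (72, 7.4), (75, 7.2), (78, 4.7), (81, 7.1)]
side -40 [(36, -5.6), (39, -5.3), (42, -10.3), (45, -8.4), (48, 7.4), (51, 0.7), (54, -4.4), (57, 8.1), (66, 6.4), (69, 4.4), (72, 6.5), (75, 7.0), (78, 7.6), (81, 9.4)]
side -20 [(48, 0.2), (51, 0.6), (54, -1.8), (57, 7.7), (63, 6.4), (66, 4.4), (69, 7.2), (75, 8.1), (78, 5.7), (81, 7.3)]
side 0 [(48, -3.3), (51, -2.0), (69, 6.7), (72, 7.0), (75, 7.5)]
side 20 [(48, -8.0), (51, -5.0), (54, -8.0)]
```

```bash
python3 - <<'E'
from h import *
p=np.load("pics/w5.npz")["p"];L=np.load("pics/w5.npz")["L"]
c=bot.calibration("wrist");K=c["camera_matrix"]
g=np.mgrid[-60:60:.2,-60:95:.2];X=M+g[0][...,None]*ex+g[1][...,None]*ey+6*n
q=(X@c["R"].T+c["t"])@K.T;q=(q[...,:2]/q[...,2:]).astype(np.float32)
r=cv2.remap(p,q[...,0],q[...,1],cv2.INTER_CUBIC);r=np.clip(r.astype(float)*1.6,0,255).astype(np.uint8)
cv2.imwrite("pics/w5r.png",r[:,:,::-1])
E
```

```text
(no output)
```

View pics/w5r.png

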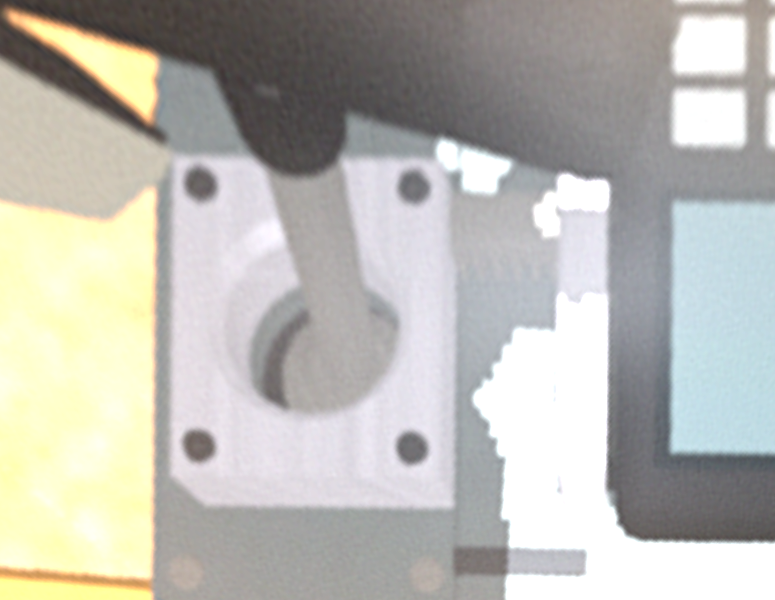

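The rectified view shows the jaw bar at columns 555–608 and the terminal's edge at about 612, so they are touching or nearly so. The handle end is near (300,140). I'll measure the handle angle to know exactly how far the bolt has turned.

```bash
python3 - <<'E'
from h import *
np.set_printoptions(precision=1,suppress=True,linewidth=160)
f=np.load("pics/w5.npz");L=f["L"];p=f["p"]
c=bot.calibration("wrist");K=c["camera_matrix"];s,R=tool()
def px(x,y):
    X=M+(y/5-60)*ex+(x/5-60)*ey+6*n;q=K@(c["R"]@X+c["t"]);return (q[:2]/q[2])
print(px(300,140),px(250,90))
u0,v0=np.min([px(225,60),px(350,175),px(225,175),px(350,60)],0).astype(int);u1,v1=np.max([px(225,60),px(350,175),px(225,175),px(350,60)],0).astype(int)
S=L[v0:v1,u0:u1].reshape(-1,3);C=p[v0:v1,u0:u1].reshape(-1,3).max(1)
k=(C<80)&(S[:,2]>55)&(S[:,2]<115)&(np.hypot(S[:,0],S[:,1])<58);S=S[k];print(len(S),S.min(0),S.max(0))
for h in range(60,100,5):
    q=S[(S[:,2]>h)&(S[:,2]<h+5)]
    if len(q)>8:print(h,len(q),cv2.minAreaRect(q[:,:2].astype(np.float32)),q.mean(0))
top=S[abs(S[:,2]-88)<3]
print("bearing of top-face points from (0,0):",np.degrees(np.arctan2(top[:,1],top[:,0])).mean() if len(top) else None)
# gripper tool y and x in mouth frame
print("tool x in frame",[R[:,0]@k for k in(ex,ey,n)])
E
```

```text
[325.5 209.9] [324.3 222.9]
694 [ 4.   7.8 55.1] [14.5 34.2 82.1]
60 152 ((10.024702072143555, 19.8441104888916), (23.287883758544922, 5.016317367553711), 81.22289276123047) [10.1 17.9 63.1]
65 133 ((11.544842720031738, 21.945505142211914), (23.538278579711914, 3.4105918407440186), 77.06812286376953) [11.3 22.4 67.6]
70 178 ((12.073334693908691, 24.247692108154297), (20.560516357421875, 2.0414724349975586), 79.73104095458984) [12.  24.  72.3]
75 97 ((11.866495132446289, 23.522729873657227), (11.547673225402832, 1.9181498289108276), 81.83967590332031) [12.  23.5 77.2]
80 19 ((11.850085258483887, 23.805213928222656), (3.7308807373046875, 1.1778829097747803), 75.04535675048828) [11.9 23.3 81. ]
bearing of top-face points from (0,0): None
tool x in frame [np.float64(0.5408077178829843), np.float64(0.7897874999888388), np.float64(-0.2893806209549316)]
```

```bash
cat >> h.py <<'E'
def hand():
    """handle angle (deg, ex->ey) from its near side face in the wrist view"""
    p,L=st("wrist");np.savez("pics/wl.npz",p=p,L=L)
    r=np.hypot(L[...,0],L[...,1]);m=(p.max(-1)<80)&(r<50)&(L[...,2]>62)&(L[...,2]<79)
    S=L[m];out=[]
    for h in(62,66,70,74):
        q=S[(S[:,2]>h)&(S[:,2]<h+4)]
        if len(q)>15:
            a=cv2.fitLine(q[:,:2].astype(np.float32),cv2.DIST_HUBER,0,.01,.01).ravel();out.append((h,len(q),round(float(np.degrees(np.arctan2(a[1],a[0]))),1),q.mean(0).round(0).tolist()))
    print(out)
E
python3 -c "from h import *;hand()"
python3 -m pendant '0 0 0 -5;0 0 0 -5;0 0 0 -5;0 0 0 -5;0 0 0 0;0 0 0 0;0 0 0 0;0 0 0 0' >/dev/null;python3 -c "from h import *;mf();print(torque());hand()"
```

```text
[(62, 218, 81.1, [11.0, 23.0, 64.0]), (66, 269, 79.7, [13.0, 28.0, 68.0]), (70, 445, 80.4, [12.0, 21.0, 72.0]), (74, 564, 80.5, [11.0, 15.0, 76.0])]
t 24.95 H [1.9 0.2] tip -55.9 F [-0.6 -0.1  0.2] Mn 0.015 M [-0.07  0.14 -0.01] yaw 77.0 gap 28.8 q7 -0.35
(array([-0.0302018 ,  0.00551405, -0.0119502 ]), np.float64(0.003357929265657411))
[(62, 138, -85.7, [9.0, 10.0, 64.0]), (66, 134, 83.3, [11.0, 23.0, 69.0]), (70, 352, 83.6, [10.0, 16.0, 72.0]), (74, 479, 83.8, [10.0, 12.0, 76.0])]
```

```bash
python3 -m pendant '0 0 0 4;0 0 0 3;0 0 0 3;0 0 0 0;0 0 0 0;0 0 0 0;0 0 0 0;0 0 0 0' -0.44 >/dev/null;python3 -c "from h import *;mf();print(torque());hand()"
python3 -m pendant '0 0 0 3;0 0 0 2;0 0 0 0;0 0 0 0;0 0 0 0;0 0 0 0;0 0 0 0;0 0 0 0' >/dev/null;python3 -c "from h import *;mf();print(torque());hand()"
```

```text
t 26.0 H [1.7 0.1] tip -55.7 F [-0.3  0.5  6.3] Mn 0.106 M [0.26 0.97 0.3 ] yaw 67.0 gap 26.7 q7 -0.47
(array([0.21230842, 0.19852945, 0.30430006]), np.float64(0.16143431515983275))
[(62, 152, 80.1, [11.0, 13.0, 64.0]), (66, 209, 77.9, [14.0, 26.0, 68.0]), (70, 398, 77.9, [13.0, 17.0, 72.0]), (74, 533, 77.9, [12.0, 12.0, 76.0])]
t 27.05 H [1.7 0.1] tip -55.7 F [-0.8  1.4  6.1] Mn 0.088 M [0.34 0.97 0.32] yaw 62.0 gap 26.6 q7 -0.54
(array([0.0835452 , 0.09252026, 0.32464539]), np.float64(0.24385875106138272))
[(62, 147, 74.3, [13.0, 14.0, 65.0]), (66, 211, 73.2, [17.0, 25.0, 68.0]), (70, 407, 73.5, [14.0, 17.0, 72.0]), (74, 511, 73.5, [13.0, 12.0, 76.0])]
```

```bash
for i in 1 2; do python3 -m pendant '0 0 0 3;0 0 0 3;0 0 0 0;0 0 0 0;0 0 0 0;0 0 0 0' 2>&1 | head -2; done; python3 -m pendant '0 0 0 3;0 0 0 3;0 0 0 0;0 0 0 0;0 0 0 0;0 0 0 0;0 0 0 0;0 0 0 0' >/dev/null;python3 -c "from h import *;mf();print(torque());hand()"
python3 -m pendant '0 0 0 3;0 0 0 3;0 0 0 0;0 0 0 0;0 0 0 0;0 0 0 0;0 0 0 0;0 0 0 0' >/dev/null;python3 -c "from h import *;mf();print(torque());hand()"
```

```text
invalid input
invalid input
t 28.1 H [1.8 0. ] tip -55.9 F [-1.   1.5  6.1] Mn 0.127 M [0.26 0.83 0.32] yaw 56.0 gap 26.5 q7 -0.62
(array([-0.024681  , -0.0924864 ,  0.32013189]), np.float64(0.2978767984719525))
[(62, 145, 69.4, [14.0, 12.0, 64.0]), (66, 194, 68.2, [20.0, 25.0, 68.0]), (70, 408, 68.0, [16.0, 16.0, 72.0]), (74, 509, 67.9, [14.0, 11.0, 76.0])]
t 29.15 H [2.  0.1] tip -55.9 F [-1.1  2.2  1.8] Mn 0.058 M [0.45 0.3  0.32] yaw 50.0 gap 26.4 q7 -0.69
(array([-0.03379532, -0.16375113,  0.31702632]), np.float64(0.30223918422687934))
[(62, 152, 63.3, [15.0, 12.0, 64.0]), (66, 189, 62.3, [22.0, 23.0, 68.0]), (70, 394, 62.0, [18.0, 14.0, 72.0]), (74, 480, 62.3, [16.0, 10.0, 76.0])]
```

```bash
for k in 1; do python3 -m pendant '0 0 0 4;0 0 0 4;0 0 0 0;0 0 0 0;0 0 0 0;0 0 0 0;0 0 0 0;0 0 0 0' >/dev/null;python3 -c "from h import *;mf();print(torque());hand()"; done
python3 -m pendant '0 0 0 3;0 0 0 3;0 0 0 0;0 0 0 0;0 0 0 0;0 0 0 0;0 0 0 0;0 0 0 0' >/dev/null;python3 -c "from h import *;mf();print(torque());hand();edge()"
```

```text
t 30.2 H [1.9 0. ] tip -55.7 F [0.2 0.9 5.7] Mn 0.187 M [0.48 0.67 0.5 ] yaw 42.1 gap 26.7 q7 -0.79
(array([0.32661678, 0.05341609, 0.49678044]), np.float64(0.28368536457954907))
[(62, 165, 57.5, [17.0, 10.0, 64.0]), (66, 210, 56.1, [24.0, 19.0, 68.0]), (70, 361, 55.8, [20.0, 13.0, 72.0]), (74, 468, 55.8, [17.0, 9.0, 76.0])]
t 31.25 H [2.1 0.3] tip -55.8 F [0.5 1.9 6.4] Mn 0.248 M [0.67 0.46 0.65] yaw 36.1 gap 26.9 q7 -0.87
(array([ 0.25589173, -0.19173994,  0.65429147]), np.float64(0.46560917586274986))
[(62, 160, 53.4, [18.0, 10.0, 64.0]), (66, 221, 51.8, [25.0, 17.0, 68.0]), (70, 356, 51.6, [21.0, 12.0, 72.0]), (74, 460, 51.9, [19.0, 9.0, 76.0])]
jaw edge, terminal edge [(53.75, np.float64(48.25)), (48.25, np.float64(48.25)), (48.25, np.float64(48.25))]
```

```bash
python3 -m pendant '0 0 0 3;0 0 0 2;0 0 0 0;0 0 0 0;0 0 0 0;0 0 0 0;0 0 0 0;0 0 0 0' >/dev/null;python3 -c "from h import *;mf();print(torque());hand()"
```

```text
t 32.35 H [2.3 0.7] tip -55.8 F [0.8 3.2 5.9] Mn 0.167 M [1.12 0.29 0.8 ] yaw 31.1 gap 26.9 q7 -0.93
(array([ 0.39614459, -0.26395882,  0.7977519 ]), np.float64(0.5295380070384941))
[(62, 154, 49.5, [19.0, 9.0, 64.0]), (66, 211, 48.2, [26.0, 16.0, 68.0]), (70, 367, 48.3, [22.0, 11.0, 72.0]), (74, 434, 48.1, [19.0, 8.0, 76.0])]
```

```bash
python3 -m pendant '0 0 0 2;0 0 0 2;0 0 0 0;0 0 0 0;0 0 0 0;0 0 0 0;0 0 0 0;0 0 0 0' >/dev/null;python3 -c "from h import *;mf();print(torque());hand()"
python3 -m pendant '0 0 0 -5;0 0 0 -5;0 0 0 -5;0 0 0 0;0 0 0 0;0 0 0 0;0 0 0 0;0 0 0 0' >/dev/null;python3 -c "from h import *;mf();print(torque());hand()"
```

```text
t 33.4 H [2.4 0.8] tip -55.7 F [0.6 4.  8.3] Mn 0.3 M [1.14 0.27 0.96] yaw 27.2 gap 26.7 q7 -0.98
(array([ 0.24359414, -0.61572092,  0.95673586]), np.float64(0.7552898542417976))
[(62, 160, 46.7, [19.0, 8.0, 64.0]), (66, 194, 45.2, [27.0, 15.0, 68.0]), (70, 359, 45.3, [23.0, 11.0, 72.0]), (74, 440, 45.6, [20.0, 8.0, 76.0])]
t 34.45 H [ 1.9 -0. ] tip -56.0 F [ 0.2 -1.5 -3.3] Mn 0.328 M [-0.51 -0.19  0.09] yaw 42.0 gap 26.6 q7 -0.79
(array([-0.17596717,  0.24110183,  0.09263718]), np.float64(0.15449748611700417))
[(62, 130, 53.9, [16.0, 7.0, 64.0]), (66, 165, 53.0, [25.0, 17.0, 68.0]), (70, 330, 51.8, [21.0, 12.0, 72.0]), (74, 434, 51.8, [17.0, 7.0, 76.0])]
```

The torque climbed steadily, so the bolt is firm. The fork is now unloaded. Next I centre it on the bar, check shelf clearance, grip lightly and lift off the bolt.

```bash
python3 - <<'E'
from h import *
W=np.load("pics/topW.npy");m=np.all((W>(450,0,190))&(W<(800,330,520)),-1);P=W[m];print(len(P),np.percentile(P[:,0],[0,1,5]) if len(P) else None)
for z in range(190,520,60):
    q=P[(P[:,2]>=z)&(P[:,2]<z+60)]
    if len(q)>10:print(z,len(q),np.percentile(q[:,0],[1,5]))
E
python3 -m pendant '0 0 0 -6;0 0 0 -6;0 0 0 -6;0 0 0 0;0 0 0 0;0 0 0 0;0 0 0 0;0 0 0 0' >/dev/null;python3 -c "from h import *;mf();hand()"
python3 -m pendant '0 0 0 0;0 0 0 0;0 0 0 0;0 0 0 0;0 0 0 0;0 0 0 0;0 0 0 0;0 0 0 0' -1 10 >/dev/null;python3 -c "from h import *;mf();hand()"
```

```text
24518 [634.73593588 637.82925076 638.66068754]
250 1188 [635.83878607 637.23705213]
310 2418 [637.47641542 637.91710271]
370 15495 [645.7836372  650.77404761]
430 5403 [718.23020118 720.58547782]
490 14 [741.75801989 741.76651825]
t 35.5 H [1.8 0.1] tip -55.9 F [-0.5  0.   0.4] Mn 0.064 M [-0.12  0.26  0.02] yaw 60.0 gap 26.4 q7 -0.56
[(62, 92, 64.2, [9.0, 1.0, 64.0]), (66, 83, 63.1, [18.0, 13.0, 69.0]), (70, 302, 57.0, [15.0, 11.0, 72.0]), (74, 388, 57.0, [14.0, 9.0, 76.0])]
t 36.55 H [1.8 0. ] tip -55.8 F [ 0.6 -0.2  4.9] Mn 0.152 M [-0.33  0.24  0.01] yaw 60.0 gap 24.0 q7 -0.56
[(62, 89, 68.4, [10.0, 1.0, 64.0]), (66, 74, 59.0, [20.0, 15.0, 69.0]), (70, 286, 56.3, [16.0, 10.0, 72.0]), (74, 351, 56.4, [14.0, 8.0, 76.0])]
```

```bash
python3 -m pendant '-1.2 -1.7 -4 0;-1.2 -1.7 -4 0;-1.2 -1.7 -4 0;-1.2 -1.7 -4 0;0 0 0 0;0 0 0 0;0 0 0 0;0 0 0 0' - 14 >/dev/null;python3 -c "from h import *;mf();hand()
p,L=st('side');np.savez('pics/s6.npz',p=p,L=L)
m=(abs(L[...,0])<60)&(abs(L[...,1])<60)&(p.max(-1)<60)&(L[...,2]>50)&(L[...,2]<130);S=L[m];print('dark',len(S),np.percentile(S,[5,50,95],axis=0).round())
m=(np.hypot(L[...,0],L[...,1])<20)&(L[...,2]>3)&(L[...,2]<60);S=L[m]
for h in range(5,60,6):
  q=S[abs(S[:,2]-h)<3]
  if len(q)>4:print(h,len(q),q[:,:2].min(0).round(1),q[:,:2].max(0).round(1))
"
```

```text
t 37.6 H [ 1.9 -0. ] tip -37.9 F [ 0.4 -1.4  0. ] Mn 0.125 M [-0.4  -0.13 -0.08] yaw 60.0 gap 23.1 q7 -0.58
[(70, 50, -85.9, [9.0, 5.0, 72.0]), (74, 37, 89.3, [10.0, 4.0, 76.0])]
dark 189 [[-23. -38.  93.]
 [  2.  -4. 105.]
 [ 28.  34. 111.]]
5 10 [-18.   -6.6] [7.6 8. ]
11 7 [-5.5 -5.3] [ 5.6 -0.7]
17 5 [-2.4 -4.2] [2.7 1.3]
23 9 [-4.4 -4.9] [6.4 3.7]
29 8 [-3.6 -5.5] [6.5 3.3]
35 6 [-2.1 -6.3] [ 6.8 -0.4]
41 11 [-3.7 -5.4] [8.9 5.7]
53 9 [-2.8 -5. ] [7.8 5. ]
59 7 [-1.3 -5.7] [8.2 9. ]
```

```bash
python3 -m pendant '-1.2 -1.7 -4 0;-1.2 -1.7 -4 0;-1.2 -1.7 -4 0;-1.2 -1.7 -4 0;-1.2 -1.7 -4 0;-1.2 -1.7 -4 0;0 0 0 0;0 0 0 0' >/dev/null;python3 -c "from h import *;mf()"; python3 -m pendant '0 0 0 7;0 0 0 7;0 0 0 7;0 0 0 7;0 0 0 7;0 0 0 7;0 0 0 7;0 0 0 6'>/dev/null;  python3 -c "from h import *;mf()
p,L=st('side');np.savez('pics/s7.npz',p=p,L=L)
m=(np.hypot(L[...,0],L[...,1])<24)&(L[...,2]>3)&(L[...,2]<110);S=L[m]
for h in range(5,110,8):
  q=S[abs(S[:,2]-h)<4]
  if len(q)>4:print(h,len(q),q[:,:2].min(0).round(1),q[:,:2].max(0).round(1))
edge()"
```

```text
t 38.7 H [ 2.2 -0.1] tip -10.7 F [ 0.6 -0.8 -0.2] Mn 0.139 M [-0.41 -0.1  -0.06] yaw 60.0 gap 22.7 q7 -0.61
t 39.7 H [2.1 0.1] tip -10.9 F [-0.5 -0.7 -1.4] Mn 0.01 M [-0.06  0.03 -0.02] yaw 4.8 gap 16.1 q7 -1.35
5 25 [-16.7 -17.6] [21.6 13.6]
13 26 [-16.1 -18.9] [15.3 -1.8]
21 47 [-15.6 -18. ] [16.5  3.8]
29 31 [-11.5 -18.5] [9.  6.3]
37 11 [-3.8 -7.4] [ 8.6 -0.1]
45 7 [-2.2 -6.4] [6.9 1.2]
53 14 [-2.3 -7.4] [ 8.9 -1.2]
61 10 [-2.4 -7.1] [9.1 0.9]
69 9 [-1.8 -6.4] [9.8 1.3]
77 11 [-0.3 -8.5] [9.4 2.7]
85 11 [-1.  -8.3] [10.  -1.6]
93 9 [ 1.  -5.6] [11.1  0.8]
109 8 [-21.3 -17.7] [20.9 -1. ]
jaw edge, terminal edge [(49.25, np.float64(48.25)), (48.25, np.float64(48.25)), (48.25, np.float64(48.25))]
```

```bash
python3 -m pendant '0 0 0 0;-4.7 0 -8.8 0;-4.7 0 -8.8 0;-4.7 0 -8.8 0;-4.7 0 -8.8 0;0 0 0 0;0 0 0 0;0 0 0 0' - 30 >/dev/null; python3 - <<'E'
from h import *
np.set_printoptions(precision=1,suppress=True)
mf()
s,R,p,d,T,P=handle()
for a in range(-60,60,15):
    q=P[(P[:,0]>=a)&(P[:,0]<a+15)]
    if len(q)>20:print(a,len(q),np.median(q,0))
plan([(403,-81,216,4.8,8)])
E
```

```text
t 40.8 H [ 2.  -0.1] tip 28.9 F [-1.   0.3 -1. ] Mn -0.049 M [ 0.   0.2 -0. ] yaw 5.0 gap 15.8 q7 -1.41
-30 232 [-19.5   0.2  -2.7]
-15 421 [-7.2  0.2 -8. ]
0 526 [  7.9   0.2 -14.6]
15 656 [ 23.    0.2 -21.1]
30 860 [ 38.4   0.1 -27.7]
45 776 [ 49.3   0.1 -23.8]
from [489.3 141.6 250.3] 5.0
-13.2 26.8 4.3 0.03; -13.2 26.8 4.3 0.03; -13.2 26.8 4.3 0.03; -13.1 26.8 4.3 0.03; -13.1 26.8 4.3 0.03; -13.1 26.8 4.3 0.03; -13.1 26.8 4.3 0.03; -13.1 26.8 4.3 0.03
```

```bash
python3 -m pendant '-12.6 26.8 4.3 0;-12.6 26.8 4.3 0;-12.6 26.8 4.3 0;-12.6 26.8 4.3 0;-12.6 26.8 4.3 0;-12.6 26.8 4.3 0;-12.6 26.8 4.3 0;-12.6 26.8 4.3 0' >/dev/null; python3 -m pendant '0 0 0 0;0 0 0 0;0 0 0 0;0 0 0 0;0 0 0 0;0 0 0 0;0 0 0 0;0 0 0 0' >/dev/null; python3 - <<'E'
from h import *
np.set_printoptions(precision=1,suppress=True)
edge();jaw('j9')
s,R=tool();print(s["time"],s["position"])
hc=np.array([455.8,-77,0]);u=-R[:,0];w=R[:,1]
for nm in("side","top"):
    c=bot.calibration(nm);p,d=bot.snapshot(nm);W=cloud(d,c)-hc
    L=np.stack([W@u,W@w,W[...,2]],-1)
    for z in range(85,175,10):
        q=L[(abs(L[...,2]-z)<5)&(abs(L[...,0]-20)<60)&(abs(L[...,1])<25)&(d>0)]
        if len(q)>5:print(nm,z,len(q),"u",np.percentile(q[:,0],[3,97]),"w",np.percentile(q[:,1],[3,97]))
E
```

```text
jaw edge, terminal edge [(65.56, np.float64(69.75)), (65.41, np.float64(69.75)), (65.61, np.float64(70.0))]
42.95 [407.7 -80.8 216.2]
side 95 10 u [-8.6  4.9] w [ 2.9 16.2]
side 105 44 u [-21.    8.5] w [ 2.3 17.8]
side 115 47 u [-17.2  14.2] w [ 0.4 17.4]
side 125 65 u [-13.7  14.5] w [-5.5 17.8]
side 135 60 u [-12.3  11.8] w [-5.4 13.7]
side 145 16 u [ 0.9 16. ] w [0.3 7.4]
side 155 18 u [ 8.3 19.2] w [1.7 7.7]
side 165 18 u [13.1 24.5] w [-1.9  6.3]
top 105 23 u [-24.9  -6.7] w [-18.9  10.7]
top 115 32 u [-21.9  -2.3] w [-19.2   5.2]
top 125 52 u [-18.3   3.7] w [-19.   11.9]
top 135 82 u [-13.2   3.8] w [-14.5   7.4]
top 145 8 u [2.  5.9] w [-7.7 -2. ]
```

```bash
python3 -m pendant '-3 0 0 0;0 0 12 0;0 0 12 0;0 0 12 0;0 0 0 0;0 0 4 0;0 0 4 0;0 0 0 0' - 10 ; python3 -m pendant '3 0 0.5 0;5 0 0 0;5 0 0 0;6 0 -1 0;6 0 -1 0;0 0 0 0;0 0 0 0;0 0 0 0'; python3 - <<'E'
from h import *
np.set_printoptions(precision=1,suppress=True)
s,R,p,d,T,P=handle()
for a in range(-60,60,15):
    q=P[(P[:,0]>=a)&(P[:,0]<a+15)]
    if len(q)>20:print(a,len(q),np.median(q,0))
E
```

```text
time: 44.05
position: [403.8, -81.2, 172.2]
ee_rot: [-0.0, 0.999, 0.043, -0.0]
ft_force: [-4.8, -0.8, 4.9]
finger_gap: 15.8
grasp_force: 10.0
time: 45.05
position: [429.6, -79.1, 174.3]
ee_rot: [-0.0, 0.999, 0.044, 0.001]
ft_force: [-2.7, -1.2, 11.0]
finger_gap: 15.7
grasp_force: 10.0
-60 126 [-47.6   0.2  -7. ]
-45 170 [-41.4   0.2  -9.1]
-15 452 [ -6.    0.2 -19.2]
0 638 [  7.8   0.2 -23.3]
15 764 [ 22.9   0.1 -27.7]
30 1204 [ 39.2   0.1 -29.6]
45 45 [ 45.3   0.1 -16.9]
```

```bash
python3 -m pendant '0 0 -5 0;-4 0 0 0;-4 0 0 0;0 0 4 0;0 0 4 0;0 0 4 0;0 0 0 0;0 0 0 0' - 10; python3 - <<'E'
from h import *
np.set_printoptions(precision=1,suppress=True)
s,R,p,d,T,P=handle()
for a in range(-60,60,15):
    q=P[(P[:,0]>=a)&(P[:,0]<a+15)]
    if len(q)>20:print(a,len(q),np.median(q,0))
E
```

```text
time: 46.1
position: [421.8, -79.7, 166.7]
ee_rot: [0.0, 0.999, 0.044, 0.0]
ft_force: [0.8, 0.0, -1.7]
finger_gap: 15.8
grasp_force: 10.0
-60 125 [-47.6   0.2  -7.1]
-45 177 [-41.5  -0.4  -9. ]
-15 454 [ -6.    0.2 -19.2]
0 630 [  7.8  -0.1 -23.2]
15 766 [ 22.7   0.1 -27.5]
30 1210 [ 39.2   0.1 -29.5]
45 50 [ 45.3  -0.3 -16.9]
```

```bash
python3 -m pendant '5 0 -0.7 0;5 0 -0.7 0;5 0 -0.5 0;5 0 0 0;5 0 0 0;5 0 0 0;4 0 0 0;0 0 0 0' - 8; python3 - <<'E'
from h import *
np.set_printoptions(precision=1,suppress=True)
s,R,p,d,T,P=handle()
for a in range(-60,60,15):
    q=P[(P[:,0]>=a)&(P[:,0]<a+15)]
    if len(q)>20:print(a,len(q),np.median(q,0))
E
```

```text
time: 47.15
position: [455.9, -76.6, 168.5]
ee_rot: [0.0, 0.999, 0.044, 0.0]
ft_force: [-1.5, -0.0, -2.0]
finger_gap: 16.1
grasp_force: 8.0
-60 206 [-48.2  -0.1 -17.2]
-45 493 [-37.6   0.2 -18.1]
-15 480 [ -5.5   0.2 -19.9]
0 717 [  7.6   0.2 -20.7]
15 791 [ 22.7   0.1 -21.7]
30 1057 [ 38.9  -0.3 -21.7]
45 33 [45.2  0.1 -8.9]
```

```bash
python3 -m pendant '0 0 8 0;0 0 8 0;0 0 8 0;0 0 6 0;0 0 3 0;0 0 2 0;0 0 0 0;0 0 0 0' - 8; python3 - <<'E'
from h import *
np.set_printoptions(precision=1,suppress=True)
s,R,p,d,T,P=handle()
for a in range(-60,60,15):
    q=P[(P[:,0]>=a)&(P[:,0]<a+15)]
    if len(q)>20:print(a,len(q),np.median(q,0), s["position"][2]-np.median(q,0)[2])
E
```

```text
time: 48.2
position: [455.6, -76.6, 133.7]
ee_rot: [0.0, 0.999, 0.044, 0.0]
ft_force: [0.3, 0.7, -2.3]
finger_gap: 15.5
grasp_force: 8.0
-60 209 [-48.2  -0.4 -17.3] 150.99269244211786
-45 491 [-37.8   0.2 -18.1] 151.853834730906
-15 480 [ -5.5   0.1 -19.8] 153.57453962386163
0 721 [  7.6  -0.4 -20.7] 154.46032698623864
15 795 [ 22.8   0.1 -21.6] 155.34213077059323
30 1056 [ 38.9   0.1 -21.6] 155.38891104783286
45 32 [45.2 -0.4 -9.1] 142.80825710827327
```

```bash
python3 -m pendant '0 0 0 0;0 0 0 0;0 0 0 0;0 0 0 0;0 0 0 0;0 0 0 0;0 0 -5 0;0 0 -10 0' -0.4 10 >/dev/null; python3 -m pendant '0 0 -15 0;0 0 -20 0;0 0 -25 0;0 0 -25 0;0 0 -20 0;0 0 0 0;0 0 0 0;0 0 0 0'; python3 - <<'E'
from h import *
np.set_printoptions(precision=1,suppress=True)
c=bot.calibration("wrist");p,d=bot.snapshot("wrist");W=cloud(d,c)
P=W[np.all((W>(380,-150,120))&(W<(540,0,175)),-1)];print(len(P),cv2.minAreaRect(P[:,:2].astype(np.float32)),np.percentile(P[:,2],[2,50,98]))
edge()
p,L=st("top");cv2.imwrite("pics/end.png",cv2.resize(p[150:290,180:480,::-1],None,fx=2.66,fy=2.66,interpolation=cv2.INTER_CUBIC))
E
```

```text
time: 50.25
position: [455.1, -76.5, 253.0]
ee_rot: [0.0, 0.999, 0.044, -0.001]
ft_force: [-0.1, 0.0, 0.2]
finger_gap: 27.9
grasp_force: 0.0
1787 ((459.96820068359375, -76.35563659667969), (98.31983947753906, 17.67978858947754), 5.385887622833252) [146.8 152.4 154.4]
jaw edge, terminal edge [(65.55, np.float64(70.0)), (65.44, np.float64(70.0)), (65.65, np.float64(70.0))]
```

View pics/end.png

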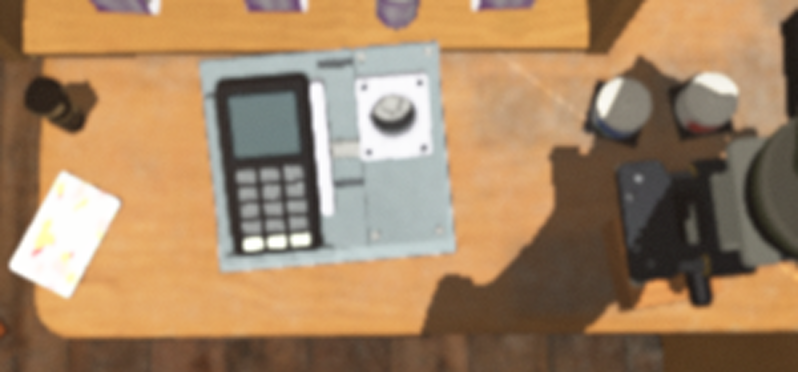

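The final view shows the jaw bar (325,150) against the terminal, the bystanders where they were, and the wrench standing in its block under the open gripper.

```bash
python3 -c "
from workcell import bot
print(bot.job_done())"
```

```text
the job is handed in; nothing more can be done
None
```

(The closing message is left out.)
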